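# Set the number wheel and stamp a tag

### The job

Stamp the brass tag with a 4 on the jeweller's number press: turn the number wheel by its ribbed thumb ring, pressing on it no harder than a light thumb would, until the 4 sits squarely in the window, and push the tag carriage fully home against its stop. Only then press the stamping lever all the way down and let it spring back up. Leave the wheel on 4 and the carriage home, and do not disturb the cup, the jar or the graver.

Things in the scene. Friction and masses are not known exactly. Their poses are not given: they have to be found in the camera images.
- press: Number press: teal-green base plate 260 x 165 x 18 mm (x -150 to 110, y -110 to 55 mm), fixed. Origin on the bench under the wheel's axle; x from the operator's (near) side to the rear, y along the axle towards the thumb ring, z up. It carries the tag carriage (y -15 mm) and the stamping lever (y -85 mm).
- wheel_stand: Two guide rods at the press's y -52 mm, fixed to the base, with the wheel head clamped on them; same origin and axes as the press. The head was last set for other work, 0 to 15 mm above its lowest; this is not measured, and all heights of head, ring and window are given for the lowest. A hood 119 mm high covers the drum (y -46 to 2 mm); a cheek 90 mm high stands at y 39 to 47 mm.
- wheel_top (a point): Top of the number wheel's ribbed black rubber thumb ring, mid-width (press y 20, z 125 mm), with the head at its lowest; the true top is 0 to 15 mm higher, and worn 1.2 mm up or down as it turns: feel for it. Ring 100 mm across, 30 mm wide, 6 mm above the hood. A click takes about 3 N along the ring: pressed with 4 N a finger slips, 7 to 10 N is right, over 20 N on wheel or head harms it.
- window (a point): Brass-framed window, 22 x 28 mm, on top of the hood, 35 mm beside the middle of the ring (given for the head at its lowest). In it a black numeral 15 mm high on an ivory drum, upright for an operator on the near (-x) side.
- number_dial (a joint): Turn of the wheel in rad, endless both ways; one number is 0.6283. The window shows N at N x 0.6283, give or take whole turns of 6.2832 (4 at 2.513, 8.796 ...). It grows, and the numbers count up (9 then 0), when the ring's top is rubbed towards press +x. A sprung plunger clicks at each number: let go short of the half-way crest it falls back, past it, on to the next. Starts at 6 to 9 or 0 to 2.
- carriage_post (a point): Upright post at the near end of the tag carriage, 14 mm across (brass collar 15), from 31 to 61 mm above the bench. The point lies on its axis, half-way up. The carriage is a steel slide 34 mm wide with the brass tag clipped on it.
- carriage (a joint): Travel of the tag carriage in m towards press +x: 0 out, 0.045 home against a solid stop under the wheel; starts at 0 to 0.018. Pushed by its post it drags with about 3 N and stays where it is left. Push until the stop is felt.
- lever_grip (a point): Top of the black grip (22 mm thick, 62 mm long, lying nearly along press x) of the stamping lever, 22 mm from the grip's near end; moves with the lever.
- lever (a joint): Swing of the stamping lever in rad: 0 up at rest, 0.35 right down at its stop. It drives the anvil up under the tag. It pivots at press x 70, y -85, z 85 mm; the grip point starts some 123 mm above the bench, 150 mm from the pivot, and comes down about 52 mm, pressed from above. A spring returns it: about 5 N at the grip to start, 10 N at the bottom.
- red_cup: Red plastic tumbler, 72 mm across and 105 mm tall, loose; a bystander. Origin at the centre of its underside.
- pill_jar: Small white jar with a white cap, 40 mm across and 62 mm tall, loose; a bystander. Origin at the centre of its underside.
- graver: Engraver's tool lying on the bench: black handle 22 mm thick and square steel blade, 130 mm long in all, loose; a bystander. Origin near its middle on the bench, x along the blade.

How it is judged:
On the way, in this order (a step that is already met when the one before it is completed fails the run):
1. the number wheel is turned until the 4 stands in the window ((value of joint number_dial between -3.86 and -3.68 rad or value of joint number_dial between 2.423 and 2.603 rad or value of joint number_dial between 8.706 and 8.886 rad or value of joint number_dial between 14.99 and 15.17 rad)), for 0.3 s.
2. with the 4 in the window and the carriage home, the lever is pressed all the way down (value of joint lever above 0.32 rad and (value of joint number_dial between -3.86 and -3.68 rad or value of joint number_dial between 2.423 and 2.603 rad or value of joint number_dial between 8.706 and 8.886 rad or value of joint number_dial between 14.99 and 15.17 rad) and value of joint carriage above 0.0435 m), for 0.1 s.
At the end, for the whole second after the job is handed in: The 4 stands in the window (wheel within 0.09 rad of it) and is at rest, the carriage is home (within 1.5 mm of its stop), the lever has been pressed right down and is up again (within 0.04 rad), nothing is held ((value of joint number_dial between -3.86 and -3.68 rad or value of joint number_dial between 2.423 and 2.603 rad or value of joint number_dial between 8.706 and 8.886 rad or value of joint number_dial between 14.99 and 15.17 rad) and value of joint carriage above 0.0435 m and value of joint lever below 0.04 rad and velocity of joint number_dial between -0.1 and 0.1 rad/s); the robot touches nothing.
It fails at once if the number wheel or its head is pressed harder than 20 N (contact force between wheel_stand and the fingers above 20 N or contact force between wheel_stand and the arm above 20 N).
It fails at once if the lever is pressed while the 4 is not in the window or the carriage is not home (value of joint lever above 0.12 rad and not ((value of joint number_dial between -3.86 and -3.68 rad or value of joint number_dial between 2.423 and 2.603 rad or value of joint number_dial between 8.706 and 8.886 rad or value of joint number_dial between 14.99 and 15.17 rad) and value of joint carriage above 0.0435 m)).
It fails at once if the cup is disturbed (moved more than 2 cm or tipped) (distance of red_cup from where it was at the start of the episode above 0.02 m or angle between red_cup's own z axis and vertical above 0.4 rad).
It fails at once if the jar is disturbed (moved more than 2 cm or tipped) (distance of pill_jar from where it was at the start of the episode above 0.02 m or angle between pill_jar's own z axis and vertical above 0.4 rad).
It fails at once if the graver is disturbed (moved more than 2 cm) (distance of graver from where it was at the start of the episode above 0.02 m).
It also fails if it takes over 72 s, if anything falls off the work surface, if the arm or the gripper's body presses on something with over 40 N, if the wrist force passes 120 N, or if a joint passes its speed limit or range.

### The arm

A 7-joint arm with a two-finger parallel gripper is mounted at the origin on the work surface. World frame = base frame: x ahead of the robot, y to its left, z up, the work surface at z = 0. Lengths are in m, angles in rad, forces in N, time in s.
With the tool pointing down it reaches from about 0.425 to 0.875 m from the base axis. Payload 9.9 kg.
Tool frame: the origin (TCP) lies on the mounting face of the last link; the fingertips stand 173 mm ahead of it and the grasp point (between the pads) lies 155 mm ahead of it; z points along the fingers, y is the line along which they close (so a half turn about z gives the same grasp; the last joint's range is limited). The gripper opens to 85 mm and grips with 20 to 120 N. Pads are 22 mm wide; open, the fingers measure 114 mm over their backs; the gripper's body (76 mm by 85 mm) begins 54 mm behind the grasp point. The pads swing forward as they close: fully open they stand 13 mm farther back than shut.
Start: joints at [1.036, 0.576, 0.025, 1.437, -0.015, 1.129, -0.057], TCP at [0.294, -0.608, 0.405] pointing down, gripper open.
Joint ranges: [-2.76, 2.76], [-0.34, 2.15], [-1.52, 1.57], [0.19, 2.46], [-1.09, 4.23], [0.17, 1.99], [-2.82, 2.82]. Speed limits (rad/s): [2.22, 2.22, 3.01, 3.01, 3.14, 3.14, 3.14].

### API

Orientations are given as a unit quaternion [w, x, y, z].
In Python, from workcell import r, imaging gives the robot as it stands. The module is installed in compiled form; this text tells all that it offers.
- The arm moves only by the tool step_arm, never from a script. Its argument "plan" is text: rows parted by semicolons, each of 6 numbers parted by spaces: the shift along the tool's x, y, z as a fraction of full scale, then the turn, a rotation vector about the tool's x, y, z as a fraction of full scale. In form: tx ty tz ax ay az; .... A call has 1 to 8 rows; each row shifts and turns the commanded pose from where the row before left it, along the tool's axes as they then stand; what a row does not reach is not made up. Full scale, the value 1, is 0.02 m for a shift and 8 degrees for a turn. A row lasts 1/8 s, in which the tool goes at most 62.5 mm and 10.7 degrees, less where a joint would pass 70% of its speed; a pose out of reach is approached as far as the arm can. A call with a number of a shift or a turn outside -1 to 1 is refused whole. A call with a gripper value outside its range is refused whole. "hand" is the closure, from -1 (fully open) to 1 (shut), so that 0 is half open, set as the call begins (left out, the last holds). The fingers move at their own pace and stop on an object; "squeeze" is the grip in N (left out, the last holds). Time passes only in rows, so rows that do not move let the fingers close. It gives the time, the measured TCP pose, the force, the opening and the grip force at its end, in the units of the state.
- r.observe(): the state, without advancing time (a new reading comes with each control period).
- imaging.camera(name): name is "scene" or "side" or "wrist"; returns a dict with "img" (384x512x3 uint8, red, green, blue), "depth" (384x512 float32, m along the optical axis (not along the pixel's ray), 0 where there is no reading), "vfov" (degrees; the focal length in pixels is half the picture's height over the tangent of half this angle, whatever the lens; pixels are square), "cx", "cy" (the principal point, pixels), "origin" and "orientation" of the camera in the world; the wrist camera has in their place "mount" (4x4, takes a point from camera to tool coordinates, whose origin is the TCP and whose axes are the flange's). Camera axes: x right, y down, z forward; pixel columns grow to the right and rows downward; lengths in m; the calibration is good to about 2 mm. A picture is of the moment at which its call begins: read the wrist's pose just before it.
- r.close_job(): hands the job in; it is judged then, once.
The state is a dict: "t": time; "qpos": joint angles; "qvel": joint speeds; "effort": joint torques, N m; "position": TCP position; "tool_rot": TCP orientation; "wrist_force": force on the tool from outside, world axes, zero at the start; "wrist_torque": the same for the moment, N m; "grip_width": finger opening in m; "grasp_force": force on a finger pad.
Only numpy, scipy, OpenCV 4.12 (cv2) and the standard library are available. Lean on these libraries where they do the work, as an engineer would, in place of code of your own. Each camera call takes 0.05 s, during which the arm holds its last target. There are 200 camera calls.

## Working session

There is one attempt and no reset: what is moved stays moved. The work goes in short steps, Python scripts to look and compute and a tool call to move; the robot and the scene stay as the last step left them, time stands still between calls to the robot, and variables do not carry over. Pictures are saved under pics/ and viewed, at most 10 in all, crops included, and the job is handed in when it is done.

Besides the shell and the picture viewer there is one more tool, called after "Request:" as a command line: name --argument value ..., lists and objects as JSON in quotes. step_arm: Moves the arm, as the interface text tells. Its arguments: {"type":"object","properties":{"plan":{"type":"string"},"hand":{"type":"number"},"squeeze":{"type":"number"}},"required":["plan"]}

```bash
mkdir -p pics
cat > h.py <<'E'
import numpy as np,cv2
from workcell import r,imaging
from scipy.spatial.transform import Rotation as R
def rot(q): return R.from_quat([q[1],q[2],q[3],q[0]]).as_matrix()
def cam(n):
    s=r.observe(); c=imaging.camera(n); c['f']=192/np.tan(np.radians(c['vfov'])/2)
    if n=='wrist':
        M=np.eye(4);M[:3,:3]=rot(s['tool_rot']);M[:3,3]=s['position'];M=M@np.array(c['mount']);c['R']=M[:3,:3];c['o']=M[:3,3]
    else: c['R']=rot(c['orientation']);c['o']=np.array(c['origin'])
    return c
def pts(c):
    v,u=np.mgrid[0:384,0:512];d=c['depth']
    P=np.stack([(u-c['cx'])/c['f']*d,(v-c['cy'])/c['f']*d,d],-1)
    return P@c['R'].T+c['o']
def save(n,img,s=1): cv2.imwrite('pics/'+n,cv2.resize(img[...,::-1],None,fx=s,fy=s,interpolation=cv2.INTER_CUBIC))
E
python3 - <<'E'
from h import *
s=r.observe();print(s)
a=cam('scene');b=cam('side');w=cam('wrist')
for c in(a,b,w):print(c['o'],c['R'].round(2).tolist(),c['f'],c['vfov'])
print(w['mount'])
np.savez('c.npz',a=a['img'],b=b['img'],pa=pts(a),pb=pts(b),pw=pts(w),w=w['img'])
save('1.png',np.hstack([a['img'],b['img']]),.78)
save('2.png',w['img'])
E
```

```text
{'t': 0.0, 'qpos': array([ 1.03620587,  0.57651183,  0.02485205,  1.43793015, -0.01500863,
        1.12902728, -0.05652619]), 'qvel': array([-8.69468536e-04, -1.34016865e-03, -3.06614210e-04,  5.73197888e-04,
        5.77387770e-05, -1.66945304e-04, -1.02265648e-04]), 'effort': array([-8.62612378e-04, -7.65769601e+01,  2.25039124e+00, -2.85971260e+01,
        1.53684377e-02,  1.25168593e-02,  2.53839420e-05]), 'position': array([ 0.29401843, -0.60739867,  0.40384843]), 'tool_rot': array([-8.14057877e-04,  9.74705813e-01,  2.23490182e-01, -2.30139265e-04]), 'wrist_force': array([ 0.61454722, -0.2511668 , -0.73140348]), 'wrist_torque': array([ 0.01645317, -0.02343527,  0.01190535]), 'grasp_force': 0.0, 'grip_width': 0.08515194783655335}
[ 1.18167155 -0.1719942   0.9889396 ] [[0.38, 0.78, -0.5], [0.92, -0.32, 0.21], [-0.0, -0.54, -0.84]] 425.04780449544063 48.61871064748008
[0.13372323 0.53998228 0.7448623 ] [[-0.7, -0.49, 0.52], [-0.71, 0.49, -0.51], [-0.01, -0.72, -0.69]] 489.5245976615106 42.831938078507605
[ 0.35579752 -0.57720887  0.37264225] [[0.44, -0.87, -0.24], [-0.9, -0.42, -0.12], [-0.0, 0.27, -0.96]] 330.8461415494391 60.255773781185155
[[ 6.96136992e-04 -9.62686029e-01 -2.70619891e-01  6.87770676e-02]
 [ 9.99999447e-01  8.83498637e-04 -5.70524166e-04 -2.49050433e-04]
 [ 7.88327949e-04 -2.70619344e-01  9.62686111e-01  3.12839424e-02]
 [ 0.00000000e+00  0.00000000e+00  0.00000000e+00  1.00000000e+00]]
```

View pics/1.png

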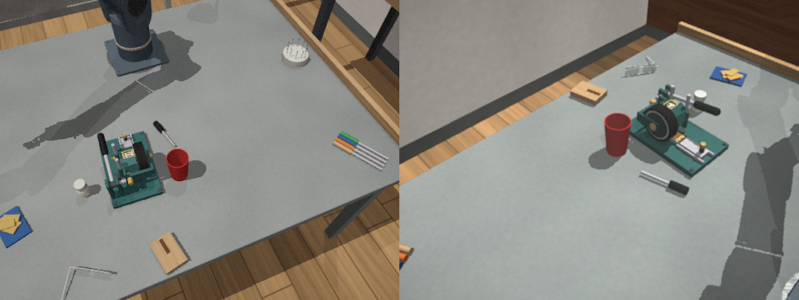

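View pics/2.png

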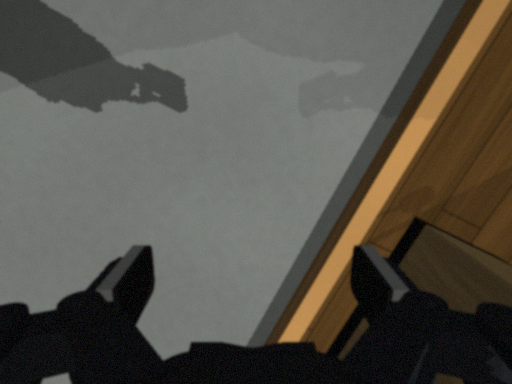

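The scene and side views show the teal press (scene about 130,170 in the half-size picture) with the cup and graver beside it. The wrist view has only bench and table edge. Next I locate the base plate and enlarge the crops.

Run:
```python
from h import *
z=np.load('c.npz')
A=z['a'][140:280,90:260];B=z['b'][90:240,250:430]
A=cv2.resize(A,(400,330),interpolation=cv2.INTER_CUBIC);B=cv2.resize(B,(396,330),interpolation=cv2.INTER_CUBIC)
save('3.png',np.hstack([A,B]))
Q=[]
for k in 'ab':
    P=z['p'+k];I=z[k];hsv=cv2.cvtColor(I,cv2.COLOR_RGB2HSV)
    m=(hsv[...,0]>75)&(hsv[...,0]<100)&(hsv[...,1]>100)&(abs(P[...,2]-.018)<.006)
    m&=(P[...,0]>.3)&(P[...,0]<.9)
    q=P[m];Q.append(q);print(k,len(q),q.mean(0),cv2.minAreaRect(q[:,:2].astype(np.float32)),np.median(q[:,2]))
q=np.vstack(Q);(c,s,an)=cv2.minAreaRect(q[:,:2].astype(np.float32));print(c,s,an,cv2.boxPoints((c,s,an)))
for k in 'ab':
    P=z['p'+k];I=z[k].astype(int)
    m=(I[...,0]>1.8*I[...,1])&(I[...,0]>80)&(P[...,2]>.02)&(P[...,0]<1)
    print('cup',P[m].min(0),P[m].max(0))
    m=(P[...,2]>.02)&(P[...,2]<.16)&(P[...,0]>.3)&(P[...,0]<.9)&(abs(P[...,1])<.4)
    # jar: white
    mm=m&(I.min(-1)>150)
    n,l,st,ce=cv2.connectedComponentsWithStats(mm.astype(np.uint8))
    for i in range(1,n):
        if st[i,4]>25: print('white',ce[i],st[i,4],P[l==i].mean(0),P[l==i].max(0))
```

```text
a 1994 [ 0.60947617 -0.18011216  0.01930049] ((0.5980528593063354, 0.16564235091209412), (0.8719462156295776, 0.265531986951828), 84.06202697753906) 0.01942889626247868
b 56 [ 0.54846857 -0.18948144  0.01741444] ((0.5633999705314636, -0.1736857146024704), (0.22391800582408905, 0.13087230920791626), 39.33469009399414) 0.017430081875977887
(0.5980528593063354, 0.16564235091209412) (0.8719462156295776, 0.265531986951828) 84.06202697753906 [[ 0.42089707 -0.25425664]
 [ 0.6850043  -0.2817264 ]
 [ 0.77520865  0.58554137]
 [ 0.5111014   0.6130111 ]]
cup [ 0.60965586 -0.07246413  0.02001412] [ 0.68133421 -0.0028107   0.10993599]
white [160.30701754 182.49122807] 114 [ 0.47241052 -0.17162882  0.03338917] [ 0.54780287 -0.15242657  0.10967334]
white [164.87804878 197.12195122] 41 [ 0.57998931 -0.17285729  0.11590873] [ 0.59365307 -0.16193871  0.12262513]
white [138.392 214.672] 125 [ 0.59397551 -0.24554129  0.10158342] [ 0.63812572 -0.23959697  0.11099204]
white [100.88343558 235.39263804] 163 [ 0.59107211 -0.34742488  0.06333118] [ 0.60871682 -0.33008542  0.06849786]
white [122.10344828 346.60
[... 240 characters left out ...]
 0.86570254 -0.35373113  0.03404355]
white [385.69918699 119.84552846] 123 [ 0.59002157 -0.34432713  0.06133741] [ 0.60900996 -0.32673209  0.0649175 ]
white [358.79245283 123.75471698] 53 [ 0.59886794 -0.24191565  0.0986036 ] [ 0.62074306 -0.23688428  0.10368162]
white [347.64516129 134.4516129 ] 31 [ 0.58140054 -0.17581646  0.11428505] [ 0.59102647 -0.15402541  0.12403675]
white [372.73360656 186.51229508] 244 [ 0.49327971 -0.1641347   0.03046043] [ 0.52015771 -0.14879861  0.03402409]
white [366.62 191.94] 50 [ 0.49491607 -0.14574376  0.02595337] [ 0.52361643 -0.14117382  0.02929552]
white [392.71875  195.390625] 64 [ 0.44859521 -0.1721617   0.02953751] [ 0.45668605 -0.14888435  0.03911556]
```

View pics/3.png

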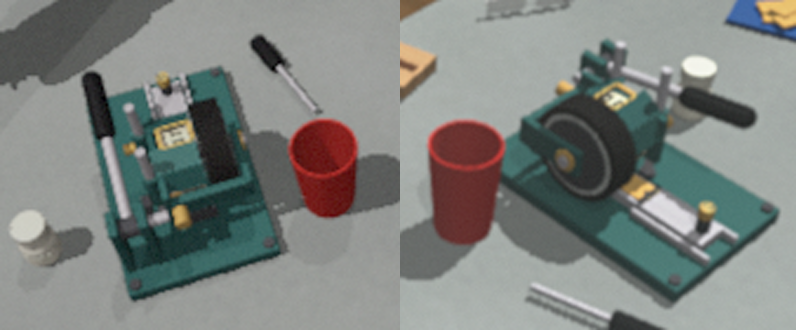

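The number press crop shows: near side (post) towards the robot, lever on the -y side, cup on the +y side, jar at rear -y, graver near the front +y. Next is the pose fit.

Run:
```python
from h import *
z=np.load('c.npz')
Q=[]
for k in 'ab':
    P=z['p'+k];I=z[k];hsv=cv2.cvtColor(I,cv2.COLOR_RGB2HSV)
    m=(hsv[...,0]>70)&(hsv[...,0]<100)&(hsv[...,1]>80)&(abs(P[...,2]-.0185)<.006)&(P[...,0]>.3)&(P[...,0]<.9)&(P[...,1]<-.05)&(P[...,1]>-.33)
    q=P[m][:,:2];Q.append(q);c=cv2.minAreaRect(q.astype(np.float32));print(k,len(q),c,cv2.boxPoints(c).round(4).tolist())
np.save('q.npy',np.vstack(Q))
(c,s,an)=cv2.minAreaRect(np.vstack(Q).astype(np.float32))
b=cv2.boxPoints((c,s,an));print('all',c,s,an,b)
# press x axis: long side pointing +x
e=[b[(i+1)%4]-b[i] for i in range(2)];ex=max(e,key=np.linalg.norm);ex=ex/np.linalg.norm(ex)
if ex[0]<0: ex=-ex
ey=np.array([-ex[1],ex[0]]);o=np.array(c)+.02*ex+.0275*ey
print('yaw',np.degrees(np.arctan2(ex[1],ex[0])),'origin',o)
T=np.stack([ex,ey])
for k in 'ab':
    P=z['p'+k].copy();P[...,:2]=(P[...,:2]-o)@T.T
    m=(P[...,2]>.05)&(P[...,2]<.2)&(abs(P[...,0])<.2)&(P[...,1]>-.15)&(P[...,1]<.07)
    I=z[k].astype(int)
    rg=m&(P[...,1]>8e-3)&(P[...,1]<32e-3)
    print(k,'ring top',np.sort(P[rg][:,2])[-30::6])
    q=P[rg&(P[...,2]>.08)];A=np.c_[2*q[:,0],2*q[:,2],np.ones(len(q))];s=np.linalg.lstsq(A,(q[:,[0,2]]**2).sum(1),rcond=None)[0];print('circle',s[:2],np.sqrt(s[2]+s[0]**2+s[1]**2),q[:,1].min(),q[:,1].max())
    hd=m&(P[...,1]>-.03)&(P[...,1]<-.002);print('hood top',np.sort(P[hd][:,2])[-30::6])
    rd=m&(abs(P[...,1]+.052)<.01)&(P[...,2]>.12);print('rods',len(P[rd]),P[rd].min(0),P[rd].max(0))
    br=m&0 | ((I[...,0]>1.5*I[...,2])&(I[...,0]>110)&(abs(P[...,0]+.09)<.06)&(abs(P[...,1]+.015)<.03)&(P[...,2]>.03)&(P[...,2]<.07));print('post',br.sum(),P[br>0].mean(0),P[br>0].min(0),P[br>0].max(0))
    lg=m&(P[...,1]<-.065)&(P[...,0]<-.02)&(I.max(-1)<70);q=P[lg];print('lever',len(q),q.min(0),q.max(0),[ (q[abs(q[:,0]-x)<.005][:,2].max() if (abs(q[:,0]-x)<.005).any() else 0) for x in(-.09,-.08,-.07,-.05)])
```

```text
a 2132 ((0.5621381998062134, -0.1846996694803238), (0.16176119446754456, 0.2605534493923187), 86.90263366699219) [[0.427700012922287, -0.25839999318122864], [0.6879000067710876, -0.27250000834465027], [0.6966000199317932, -0.11100000143051147], [0.43639999628067017, -0.09690000116825104]]
b 2187 ((0.5582756996154785, -0.18144765496253967), (0.1629793643951416, 0.25554728507995605), 87.01693725585938) [[0.42640000581741333, -0.25619998574256897], [0.6815999746322632, -0.2694999873638153], [0.6901000142097473, -0.10670000314712524], [0.4348999857902527, -0.0934000015258789]]
all (0.5613960027694702, -0.18287393450737) (0.16532713174819946, 0.26223307847976685) 86.90263366699219 [[ 0.42600444 -0.25833213]
 [ 0.68785447 -0.27250135]
 [ 0.6967876  -0.10741574]
 [ 0.43493754 -0.09324652]]
yaw -3.0973656 origin [ 0.58285269 -0.15649477]
a ring top [0.12852918 0.12889621 0.12945652 0.1297257  0.1304164 ]
circle [-0.00164127  0.07119661] 0.05604087649499059 0.00802797321038717 0.031791366260148265
hood top [0.12103505 0.12128726 0.12180685 0.12230972 0.12329158]
rods 94 [-0.032235   -0.059765
[... 345 characters left out ...]
89704046764427), np.float64(0.12275008574707647)]
b ring top [0.12619027 0.12646033 0.12666829 0.12677383 0.12737901]
circle [0.00086136 0.07199307] 0.05416234651311012 0.008093511421881094 0.03199127519613016
hood top [0.1190241  0.11932063 0.11955795 0.12015061 0.12082111]
rods 131 [-0.03586176 -0.05908121  0.12001411] [ 0.03270658 -0.0445092   0.14941995]
post 112 [-0.06757437 -0.01519861  0.04012827] [-0.13123578 -0.02933796  0.03027574] [-0.0324922  -0.00253817  0.0627504 ]
lever 302 [-0.11091618 -0.08836401  0.09702594] [-0.03263499 -0.07335377  0.12719689] [np.float64(0.1256777831002951), np.float64(0.12323487713871184), np.float64(0.12219823789062023), np.float64(0.1193890982181186)]
```

Request:
step_arm --plan "0 0 0 0 0 0.9;0 0 0 0 0 0.9;0 0 0 0 0 0.9;0 0 0 0 0 0.9;0.42 -1 0 0 0 0;0.42 -1 0 0 0 0;0.42 -1 0 0 0 0;0.42 -1 0 0 0 0" --hand 1 --squeeze 20

```text
t: 1.15
position: [0.3325, -0.528, 0.4048]
tool_rot: [-0.0, 1.0, -0.026, 0.0]
wrist_force: [-0.1, -0.4, -0.1]
grip_width: 0.0001
grasp_force: 0.0
```

Request:
step_arm --plan "0.42 -1 0 0 0 0;0.42 -1 0 0 0 0;0.42 -1 0 0 0 0;0.42 -1 0 0 0 0;0.42 -1 0 0 0 0;0.42 -1 0 0 0 0;0.42 -1 0 0 0 0;0.42 -1 0 0 0 0"

```text
t: 2.15
position: [0.4077, -0.3718, 0.4047]
tool_rot: [0.0, 1.0, -0.026, 0.0]
wrist_force: [-0.1, 0.1, 0.6]
grip_width: 0.0002
grasp_force: 0.0
```

Request:
step_arm --plan "0.42 -1 0 0 0 0;0.42 -1 0 0 0 0;0.42 -1 0 0 0 0;0.42 -1 0 0 0 0;0.42 -1 0 0 0 0;0.42 -1 0 0 0 0;0.42 -1 0 0 0 0;0.42 -1 0 0 0 0"

```text
t: 3.15
position: [0.4829, -0.2155, 0.4047]
tool_rot: [0.0, 1.0, -0.026, 0.0]
wrist_force: [0.7, 0.3, 0.8]
grip_width: -0.0
grasp_force: 0.0
```

Request:
step_arm --plan "0.42 -1 0 0 0 0;0.42 -1 0 0 0 0;0.42 -1 0 0 0 0;0.42 -1 0 0 0 0;0 0 0 0 0 0"

```text
t: 3.78
position: [0.5209, -0.1365, 0.4046]
tool_rot: [-0.0, 1.0, -0.024, 0.0]
wrist_force: [-0.0, -0.6, -0.4]
grip_width: -0.0
grasp_force: 0.0
```

```bash
cat >> h.py <<'E'
O=np.array([.5815,-.1555]);YAW=np.radians(-3.1)
def st():
    s=r.observe();c,n=np.cos(YAW),np.sin(YAW);d=s['position'][:2]-O
    p=[c*d[0]+n*d[1],-n*d[0]+c*d[1],s['position'][2]-.173]
    M=rot(s['tool_rot']);Pm=np.array([[c,n,0],[-n,c,0],[0,0,1]])@M
    print('t',round(s['t'],2),'tip(vertical) in press mm',np.round(np.array(p)*1e3,1),'F',(np.array([[c,n,0],[-n,c,0],[0,0,1]])@s['wrist_force']).round(2),'rotvec deg vs down',np.degrees(R.from_matrix(np.diag([1,-1,-1]).T@Pm).as_rotvec()).round(2),'w',round(s['grip_width'],4))
    return s
E
python3 - <<'E'
from h import *
st();c=cam('wrist');P=pts(c);np.savez('w.npz',P=P,I=c['img']);save('4.png',c['img'],1.5)
E
```

```text
t 3.77 tip(vertical) in press mm [-61.6  15.7 231.6] F [ 0.01 -0.63 -0.4 ] rotvec deg vs down [ 0.04  0.01 -0.31] w -0.0
```

View pics/4.png

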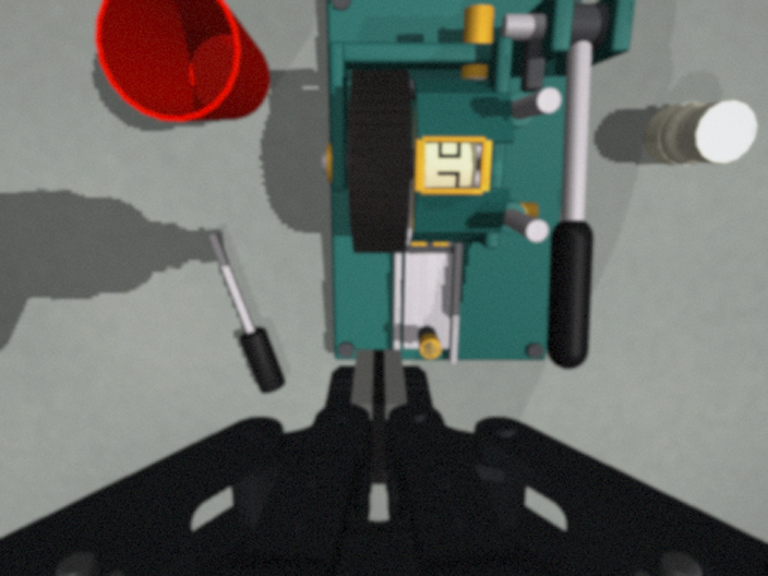

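The wrist view from above shows ring (570/1.5≈380,160), window at (455,165), post (430,345), lever grip (570,295). The numeral needs enlarging.

Run:
```python
from h import *
z=np.load('w.npz');I=z['I'];P=z['P'].copy()
c,n=np.cos(YAW),np.sin(YAW);P[...,:2]=(P[...,:2]-O)@np.array([[c,n],[-n,c]]).T
save('5.png',I[84:136,268:336],8)
for nm,(u,v) in dict(window=(303,110),ring=(254,105),ring2=(254,90),ring3=(254,120),post=(287,230),grip=(380,215),gripnear=(379,240),gripfar=(381,152),rodtop=(357,154),rod2=(365,66),hood=(335,125)).items(): print(nm,(np.median(P[v-1:v+2,u-1:u+2].reshape(-1,3),0)*1e3).round(1))
h=cv2.cvtColor(I,cv2.COLOR_RGB2HSV);m=(h[...,1]>60)&(h[...,0]>75)&(h[...,0]<100)&(abs(P[...,2]-.018)<.004)
q=P[m]*1e3;print('plate',np.percentile(q[:,0],[.5,99.5]),np.percentile(q[:,1],[.5,99.5]))
```

```text
window [-1.000e-01 -2.210e+01  1.137e+02]
ring [  3.5  15.4 126.3]
ring2 [ 14.   15.4 123.8]
ring3 [ -7.1  15.3 125.3]
post [-119.9  -19.3   60.5]
grip [-81.1 -86.1 123.2]
gripnear [-101.6  -86.4  125.4]
gripfar [-31.9 -85.2 113.2]
rodtop [-28.3 -55.3 147.5]
rod2 [ 28.5 -55.8 147.4]
hood [-11.4 -46.5 119.1]
plate [-147.22826471   99.68293703] [-111.26763345   50.29417029]
```

View pics/5.png

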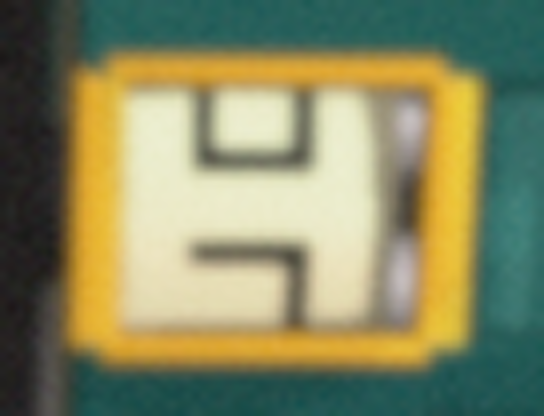

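The window shows the bottom of a 6 above and the top of a 7 below, so the wheel stands about half-way between them. That means rubbing towards -x. I go over the ring first, then feel for it.

Request:
step_arm --plan "0.74 0 0.9 0 0 0;0.74 0 0.9 0 0 0;0.74 0 0.9 0 0 0;0.74 0 0.9 0 0 0;0.74 -0.1 0.9 0 0 0;0 0 0 0 0 0;0 0 0 0 0 0"

```text
t: 4.7
position: [0.5937, -0.1412, 0.3152]
tool_rot: [0.0, 1.0, -0.026, -0.0]
wrist_force: [0.6, 0.2, -0.6]
grip_width: -0.0002
grasp_force: 0.0
```

```bash
sed -i 's/-.1555\])/-.158])/;s/.5815/.5814/' h.py; python3 -c "
from h import *
s=st();print(s['wrist_force'])"
```

```text
t 4.7 tip(vertical) in press mm [ 11.4  17.4 142.2] F [ 0.59  0.19 -0.6 ] rotvec deg vs down [-0.03 -0.01 -0.07] w -0.0002
[ 0.5999249   0.15477581 -0.60081455]
```

Request:
step_arm --plan "0 -0.13 0.2 0 0 0;0 0 0.2 0 0 0;0 0 0.05 0 0 0;0 0 0 0 0 0"

```text
t: 5.2
position: [0.5944, -0.1379, 0.3057]
tool_rot: [-0.0, 1.0, -0.026, -0.0]
wrist_force: [0.3, 0.2, -0.0]
grip_width: 0.0001
grasp_force: 0.0
```

Request:
step_arm --plan "0 0 0.05 0 0 0;0 0 0.05 0 0 0;0 0 0 0 0 0"

```text
t: 5.58
position: [0.5944, -0.1379, 0.3036]
tool_rot: [-0.0, 1.0, -0.026, -0.0]
wrist_force: [-0.4, -0.9, -0.3]
grip_width: 0.0002
grasp_force: 0.0
```

Request:
step_arm --plan "0 0 0.05 0 0 0;0 0 0 0 0 0"

```text
t: 5.82
position: [0.5944, -0.1379, 0.3026]
tool_rot: [-0.0, 1.0, -0.026, -0.0]
wrist_force: [-0.7, 1.1, 0.0]
grip_width: 0.0
grasp_force: 0.0
```

Request:
step_arm --plan "0 0 0.05 0 0 0;0 0 0 0 0 0"

```text
t: 6.08
position: [0.5944, -0.1379, 0.3016]
tool_rot: [-0.0, 1.0, -0.026, -0.0]
wrist_force: [0.4, -0.0, 0.2]
grip_width: -0.0001
grasp_force: 0.0
```

Request:
step_arm --plan "0 0 0.04 0 0 0;0 0 0 0 0 0"

```text
t: 6.32
position: [0.5944, -0.1379, 0.3008]
tool_rot: [-0.0, 1.0, -0.026, -0.0]
wrist_force: [0.5, -0.4, 0.1]
grip_width: 0.0002
grasp_force: 0.0
```

Request:
step_arm --plan "0 0 0.04 0 0 0;0 0 0 0 0 0"

```text
t: 6.58
position: [0.5944, -0.1379, 0.3]
tool_rot: [-0.0, 1.0, -0.026, -0.0]
wrist_force: [-0.3, 0.2, -0.2]
grip_width: -0.0003
grasp_force: 0.0
```

Request:
step_arm --plan "0 0 0.03 0 0 0;0 0 0 0 0 0"

```text
t: 6.82
position: [0.5945, -0.1379, 0.2996]
tool_rot: [-0.0, 1.0, -0.026, 0.0]
wrist_force: [-0.2, -0.2, 1.1]
grip_width: 0.0002
grasp_force: 0.5
```

Request:
step_arm --plan "0 0 0.02 0 0 0;0 0 0 0 0 0"

```text
t: 7.08
position: [0.5947, -0.1379, 0.2994]
tool_rot: [0.0, 1.0, -0.026, 0.0]
wrist_force: [0.7, 0.7, 4.2]
grip_width: -0.0001
grasp_force: 2.0
```

Request:
step_arm --plan "0 0 0.02 0 0 0;0 0 0 0 0 0"

```text
t: 7.32
position: [0.5949, -0.1379, 0.2993]
tool_rot: [0.0, 1.0, -0.026, 0.001]
wrist_force: [0.6, 0.8, 6.5]
grip_width: 0.0002
grasp_force: 3.2
```

Request:
step_arm --plan "0 0 0.015 0 0 0;-0.15 0 0 0 0 0;-0.15 0 0 0 0 0;-0.15 0 0 0 0 0"

```text
t: 7.82
position: [0.5859, -0.1375, 0.2995]
tool_rot: [0.0, 1.0, -0.026, 0.001]
wrist_force: [-1.0, 0.5, 12.1]
grip_width: -0.0
grasp_force: 5.9
```

Run:
```python
from h import *
st();c=cam('wrist');save('6.png',c['img'])
```

```text
t 7.83 tip(vertical) in press mm [  3.3  20.8 126.5] F [-1.02  0.46 12.09] rotvec deg vs down [-0.    0.13 -0.13] w -0.0
```

View pics/6.png

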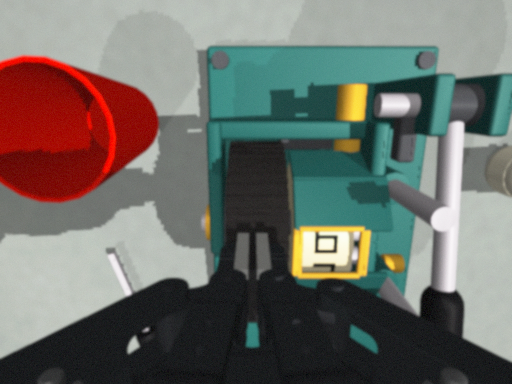

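Request:
step_arm --plan "-0.15 0 -0.03 0 0 0;-0.15 0 0 0 0 0;-0.1 0 0 0 0 0"

```text
t: 8.25
position: [0.5777, -0.137, 0.2995]
tool_rot: [0.0, 1.0, -0.026, 0.001]
wrist_force: [1.8, -0.2, 3.0]
grip_width: -0.0001
grasp_force: 1.7
```

Request:
step_arm --plan "0 0 -0.5 0 0 0;0.5 0 0 0 0 0;0.4 0 0 0 0 0;0 0 0 0 0 0"

```text
t: 8.75
position: [0.5962, -0.1378, 0.3085]
tool_rot: [-0.0, 1.0, -0.026, -0.0]
wrist_force: [0.2, 0.9, 0.7]
grip_width: 0.0001
grasp_force: 0.0
```

```bash
cat >> h.py <<'E'
def win():
    c=cam('wrist');I=c['img'];h=cv2.cvtColor(I,cv2.COLOR_RGB2HSV)
    m=((h[...,0]>13)&(h[...,0]<30)&(h[...,1]>150)&(h[...,2]>120)).astype(np.uint8)
    n,l,s,ce=cv2.connectedComponentsWithStats(m)
    # frame: component with largest bbox
    i=max(range(1,n),key=lambda k:s[k,2]*s[k,3]);x,y,w,hh=s[i,:4];print('frame',x,y,w,hh)
    g=cv2.cvtColor(I[y:y+hh,x:x+w],cv2.COLOR_RGB2GRAY)
    g=cv2.resize(g,(56,26),interpolation=cv2.INTER_AREA)
    for row in g: print(''.join('#' if v<90 else '+' if v<140 else '.' for v in row))
    return I[y:y+hh,x:x+w]
E
python3 - <<'E'
from h import *
st();win()
E
```

```text
t 8.75 tip(vertical) in press mm [ 13.6  21.  135.5] F [0.17 0.9  0.7 ] rotvec deg vs down [ 0.01 -0.01 -0.15] w 0.0001
frame 289 238 74 49
##++++..............................................++++
#+...................................................+++
#+......................................................
++................##++++++++++++........................
++................#+....................................
++................#.....................................
++................+.....................................
++................+.....................................
+................++.....................................
+................+#............................++.......
+................+##++++++++++++............++#++.......
+................+#+.........+##............+++++.......
+................++...........+#..............++........
+................++...........++...............+........
+................++...........#+.......................+
+................#+...........#+..............+........+
+...............+##+........++#+.............++........+
+................++++++++++++++............++++........+
#+.......................................++++++........+
##+......................................++###+........+
###+...............+.+++++++++++++++++++++####+.......++
####+...+++++++++++++++++++###########++++####+.......++
#####....+++++++++++++#######################++.......+#
#####+...............+########################+.......+#
######++.............+##########################+++++++#
#########+++++++...++###################################
```

The window now shows a full 6, so two more clicks towards -x are needed.

Request:
step_arm --plan "0 0 0.2 0 0 0;0 0 0.2 0 0 0;0 0 0.02 0 0 0;0 0 0 0 0 0"

```text
t: 9.3
position: [0.5954, -0.138, 0.3005]
tool_rot: [-0.0, 1.0, -0.026, -0.0]
wrist_force: [-0.7, -0.4, 0.6]
grip_width: -0.0001
grasp_force: 0.0
```

Request:
step_arm --plan "0 0 0.03 0 0 0;0 0 0 0 0 0"

```text
t: 9.55
position: [0.5955, -0.138, 0.3001]
tool_rot: [0.0, 1.0, -0.026, 0.0]
wrist_force: [0.2, -0.1, -0.0]
grip_width: -0.0001
grasp_force: 0.0
```

Request:
step_arm --plan "0 0 0.02 0 0 0;0 0 0 0 0 0"

```text
t: 9.8
position: [0.5954, -0.138, 0.2996]
tool_rot: [0.0, 1.0, -0.026, 0.0]
wrist_force: [-0.1, 0.4, -0.3]
grip_width: 0.0001
grasp_force: 0.0
```

Request:
step_arm --plan "0 0 0.02 0 0 0;0 0 0 0 0 0"

```text
t: 10.05
position: [0.5955, -0.1379, 0.2992]
tool_rot: [-0.0, 1.0, -0.026, 0.0]
wrist_force: [0.6, 0.1, 0.1]
grip_width: 0.0001
grasp_force: 0.0
```

Request:
step_arm --plan "0 0 0.02 0 0 0;0 0 0 0 0 0"

```text
t: 10.3
position: [0.5955, -0.138, 0.299]
tool_rot: [0.0, 1.0, -0.026, 0.0]
wrist_force: [-0.3, 0.5, 2.0]
grip_width: -0.0001
grasp_force: 1.2
```

Request:
step_arm --plan "0 0 0.02 0 0 0;0 0 0 0 0 0"

```text
t: 10.55
position: [0.5956, -0.138, 0.2989]
tool_rot: [0.0, 1.0, -0.026, 0.0]
wrist_force: [0.2, -0.0, 5.3]
grip_width: -0.0001
grasp_force: 2.7
```

Request:
step_arm --plan "0 0 0.02 0 0 0;-0.15 0 0 0 0 0;-0.15 0 0 0 0 0;0 0 0 0 0 0"

```text
t: 11.05
position: [0.5903, -0.1377, 0.2992]
tool_rot: [0.0, 1.0, -0.026, 0.002]
wrist_force: [1.5, -0.4, 7.7]
grip_width: -0.0003
grasp_force: 4.1
```

Request:
step_arm --plan "-0.15 0 0 0 0 0;-0.15 0 0 0 0 0;-0.15 0 0 0 0 0"

```text
t: 11.42
position: [0.5812, -0.1372, 0.2991]
tool_rot: [0.0, 1.0, -0.026, 0.002]
wrist_force: [0.6, 0.1, 8.2]
grip_width: -0.0001
grasp_force: 4.2
```

Request:
step_arm --plan "-0.15 0 0 0 0 0;-0.15 0 0 0 0 0;0 0 0 0 0 0"

```text
t: 11.8
position: [0.5746, -0.1369, 0.2989]
tool_rot: [0.0, 1.0, -0.026, 0.001]
wrist_force: [-1.7, 1.1, 10.0]
grip_width: 0.0001
grasp_force: 4.9
```

Request:
step_arm --plan "-0.15 0 0 0 0 0;-0.15 0 0 0 0 0;0 0 0 0 0 0"

```text
t: 12.18
position: [0.5679, -0.1365, 0.2983]
tool_rot: [-0.0, 1.0, -0.026, -0.001]
wrist_force: [-3.5, 1.1, 6.5]
grip_width: 0.0001
grasp_force: 3.6
```

Run:
```python
from h import *
st();win()
```

```text
t 12.18 tip(vertical) in press mm [-14.7  20.7 125.3] F [-3.54  0.91  6.47] rotvec deg vs down [ 0.01 -0.06 -0.12] w 0.0001
frame 293 190 82 55
#+++++...............................................+++
#+......................................................
++......................................................
++................+.....................................
++...............++.....................................
++...............++.....................................
++...............++.....................................
++...............++.....................................
++...............+#.....................................
++...............+##############........................
+.............................##...............+........
+.............................++...........++##+........
+.............................++...........+###+........
+.............................#+...........++##+........
+.............................#+..............++........
+............................+#+...............+.......+
+................+#############........................+
+......................................................+
+............................................++........+
+.........................................+++++........+
+........................................++++++.......++
+...............++++.++++++++++..........++++++.......++
+.......++++++++++++++++++++++++++++++++++###++.......++
......................................................+#
+....................................................+++
++++.............................................++++###
```

Request:
step_arm --plan "0 0 -0.5 0 0 0;0.7 0 0 0 0 0;0.7 0 0 0 0 0;0 -0.03 0.2 0 0 0;0 0 0.2 0 0 0;0 0 0 0 0 0"

```text
t: 12.98
position: [0.596, -0.1374, 0.2992]
tool_rot: [-0.0, 1.0, -0.026, -0.001]
wrist_force: [0.2, 0.7, 0.3]
grip_width: -0.0002
grasp_force: 0.0
```

Request:
step_arm --plan "0 0 0.02 0 0 0;0 0 0 0 0 0"

```text
t: 13.22
position: [0.5964, -0.1375, 0.2997]
tool_rot: [-0.0, 1.0, -0.026, 0.0]
wrist_force: [0.2, -0.2, 1.0]
grip_width: -0.0002
grasp_force: 0.0
```

Request:
step_arm --plan "0 0 0.02 0 0 0;0 0 0 0 0 0"

```text
t: 13.48
position: [0.5964, -0.1374, 0.2993]
tool_rot: [-0.0, 1.0, -0.026, 0.0]
wrist_force: [-0.0, -0.6, -0.0]
grip_width: -0.0001
grasp_force: 0.0
```

Request:
step_arm --plan "0 0 0.02 0 0 0;0 0 0 0 0 0"

```text
t: 13.72
position: [0.5965, -0.1374, 0.2988]
tool_rot: [-0.0, 1.0, -0.026, -0.0]
wrist_force: [-0.9, 0.5, -0.1]
grip_width: -0.0002
grasp_force: 0.0
```

Request:
step_arm --plan "0 0 0.02 0 0 0;0 0 0 0 0 0"

```text
t: 13.98
position: [0.5965, -0.1374, 0.2984]
tool_rot: [-0.0, 1.0, -0.026, 0.0]
wrist_force: [-1.3, -0.4, 0.7]
grip_width: 0.0001
grasp_force: 0.3
```

Request:
step_arm --plan "0 0 0.02 0 0 0;0 0 0 0 0 0"

```text
t: 14.22
position: [0.5966, -0.1374, 0.2982]
tool_rot: [0.0, 1.0, -0.026, 0.0]
wrist_force: [-0.2, 0.7, 4.5]
grip_width: -0.0002
grasp_force: 1.8
```

Request:
step_arm --plan "0 0 0.02 0 0 0;0 0 0 0 0 0"

```text
t: 14.48
position: [0.5967, -0.1374, 0.2981]
tool_rot: [0.0, 1.0, -0.026, 0.0]
wrist_force: [-1.0, -0.1, 5.5]
grip_width: -0.0
grasp_force: 3.2
```

Request:
step_arm --plan "0 0 0.02 0 0 0;-0.15 0 0 0 0 0;-0.15 0 0 0 0 0;0 0 0 0 0 0"

```text
t: 14.98
position: [0.5915, -0.1371, 0.2985]
tool_rot: [0.0, 1.0, -0.026, 0.002]
wrist_force: [2.7, 0.7, 10.4]
grip_width: -0.0001
grasp_force: 4.7
```

Request:
step_arm --plan "-0.15 0 0 0 0 0;-0.15 0 0 0 0 0;-0.15 0 0 0 0 0"

```text
t: 15.35
position: [0.5825, -0.1366, 0.2986]
tool_rot: [0.0, 1.0, -0.026, 0.002]
wrist_force: [1.0, 0.7, 11.3]
grip_width: 0.0003
grasp_force: 5.5
```

Request:
step_arm --plan "-0.15 0 -0.01 0 0 0;-0.15 0 -0.01 0 0 0;0 0 0 0 0 0"

```text
t: 15.72
position: [0.5756, -0.1363, 0.2985]
tool_rot: [-0.0, 1.0, -0.026, 0.001]
wrist_force: [-1.9, 0.9, 9.9]
grip_width: -0.0002
grasp_force: 5.1
```

Request:
step_arm --plan "-0.15 0 0 0 0 0;-0.15 0 0 0 0 0;0 0 0 0 0 0"

```text
t: 16.1
position: [0.569, -0.136, 0.298]
tool_rot: [-0.0, 1.0, -0.026, -0.0]
wrist_force: [-4.1, 1.0, 7.8]
grip_width: 0.0003
grasp_force: 4.3
```

Request:
step_arm --plan "0 0 -0.5 0 0 0;0 0 -0.5 0 0 0;0 0 0 0 0 0;0 0 0 0 0 0"

```text
t: 16.6
position: [0.5695, -0.136, 0.3176]
tool_rot: [-0.0, 1.0, -0.026, 0.0]
wrist_force: [0.6, 0.2, -0.0]
grip_width: 0.0
grasp_force: 0.0
```

Run:
```python
from h import *
st();save('7.png',win(),6)
```

```text
t 16.6 tip(vertical) in press mm [-13.1  21.3 144.6] F [ 0.64  0.21 -0.03] rotvec deg vs down [ 0.    0.01 -0.13] w 0.0
frame 290 183 73 50
##++++..............................................++++
#++..................................................+++
#+......................................................
#+...........................................++++.......
++.............................................++.......
++...............++............+........................
+................++............+........................
+................++............+........................
+................++............+........................
+................++...........++........................
+................++...........++........................
+................+##++++++++++#+........................
+............................+#+..............++........
+.............................++...........+###+........
+.............................++...........+###+.......+
+.............................#+.............+++.......+
+.............................#+.......................+
+............................+#........................+
+.............................+........................+
.............................................++........+
...........................................++++.......++
.........................................++++++.......++
.........++++++++++++++++++++++++++++++++++++++.......++
......................................................+#
.....................................................++#
++++.............................................++++###
```

View pics/7.png

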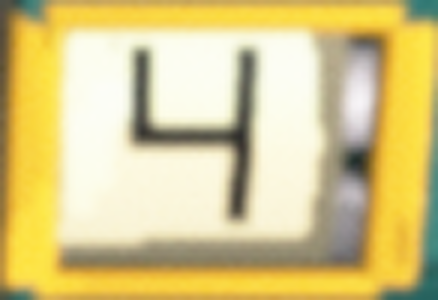

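The 4 is in the window, squarely. Now to the near side of the carriage post.

Request:
step_arm --plan "-0.9 0.2 0 0 0 0;-0.9 0.2 0 0 0 0;-0.9 0.2 0 0 0 0;-0.9 0.2 0 0 0 0;-0.9 0.2 0 0 0 0;-0.9 0.2 0 0 0 0;-0.9 0.2 0 0 0 0;-0.9 0.2 0 0 0 0"

```text
t: 17.65
position: [0.4233, -0.1606, 0.3174]
tool_rot: [-0.0, 1.0, -0.026, -0.0]
wrist_force: [-0.5, -0.6, 0.1]
grip_width: 0.0001
grasp_force: 0.0
```

Request:
step_arm --plan "0 0 1 0 0 0;0 0 1 0 0 0;0 0 1 0 0 0;0 0 1 0 0 0;0 0 0.95 0 0 0;0 0 0 0 0 0"

```text
t: 18.4
position: [0.4234, -0.1605, 0.2177]
tool_rot: [-0.0, 1.0, -0.026, -0.001]
wrist_force: [0.1, -0.5, 0.5]
grip_width: 0.0001
grasp_force: 0.0
```

Run:
```python
from h import *
s=st();c=cam('wrist');save('8.png',c['img']);P=pts(c)
```

```text
t 18.4 tip(vertical) in press mm [-157.6  -11.    44.7] F [ 0.14 -0.46  0.55] rotvec deg vs down [ 0.03 -0.15 -0.12] w 0.0001
```

View pics/8.png

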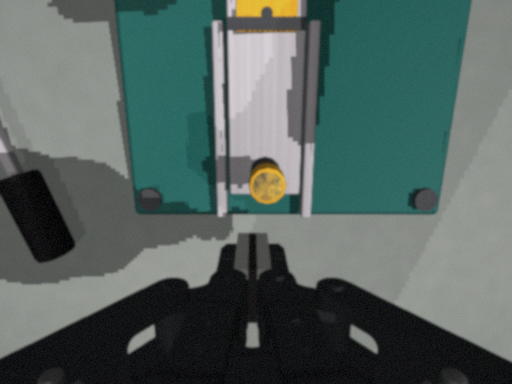

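The shut fingers (252,240) stand just short of the post (267,183) and are lined up with it. I push +x and feel for the stop.

Request:
step_arm --plan "0.5 0 0 0 0 0;0.5 0 0 0 0 0;0.4 0 0 0 0 0;0.4 0 0 0 0 0;0.4 0 0 0 0 0;0.4 0 0 0 0 0"

```text
t: 19.2
position: [0.476, -0.1632, 0.2185]
tool_rot: [-0.0, 1.0, -0.026, -0.001]
wrist_force: [-22.6, 0.2, 9.5]
grip_width: -0.0001
grasp_force: 11.8
```

Request:
step_arm --plan "0.3 0 0 0 0 0;0.3 0 0 0 0 0;0 0 0 0 0 0"

```text
t: 19.58
position: [0.4796, -0.1639, 0.2167]
tool_rot: [-0.001, 1.0, -0.028, -0.011]
wrist_force: [-32.7, 0.5, 16.6]
grip_width: -0.0
grasp_force: 16.6
```

Request:
step_arm --plan "0.2 0 0 0 0 0;0.2 0 0 0 0 0;0 0 0 0 0 0"

```text
t: 19.95
position: [0.4821, -0.1643, 0.2163]
tool_rot: [-0.002, 0.999, -0.028, -0.018]
wrist_force: [-54.8, 0.9, 38.2]
grip_width: -0.0002
grasp_force: 28.0
```

Request:
step_arm --plan "-0.5 0 0 0 0 0;-0.5 0 0 0 0 0;-0.4 0 0 0 0 0;-0.4 0 0 0 0 0;0 0 0 0 0 0"

```text
t: 20.58
position: [0.46, -0.1624, 0.2188]
tool_rot: [0.0, 1.0, -0.026, 0.0]
wrist_force: [0.5, 0.3, 0.8]
grip_width: 0.0001
grasp_force: 0.0
```

Run:
```python
from h import *
s=st();c=cam('wrist');save('9.png',c['img']);P=pts(c)
d=P[...,:2]-O;cc,n=np.cos(YAW),np.sin(YAW);P[...,:2]=d@np.array([[cc,n],[-n,cc]]).T
h=cv2.cvtColor(c['img'],cv2.COLOR_RGB2HSV);m=(h[...,0]>13)&(h[...,0]<30)&(h[...,1]>130)&(P[...,2]>.05)&(P[...,2]<.075)&(P[...,0]<-.03)
print(m.sum(),(P[m].mean(0)*1e3).round(1),(P[m].min(0)*1e3).round(1),(P[m].max(0)*1e3).round(1))
```

```text
t 20.57 tip(vertical) in press mm [-121.   -10.9   45.8] F [0.46 0.37 0.83] rotvec deg vs down [-0.    0.03 -0.13] w 0.0001
1128 [-86.5 -16.   59.8] [-94.7 -23.2  50.1] [-79.9  -9.1  62.3]
```

View pics/9.png

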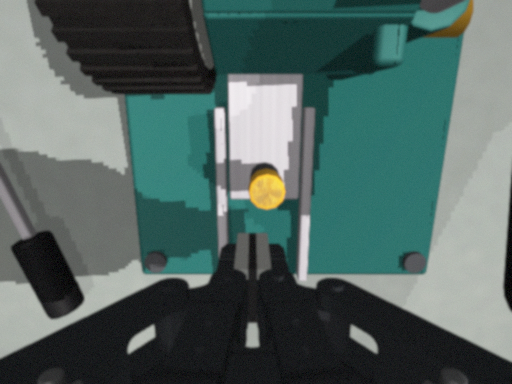

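The post now stands at x -86 mm, 31 mm in from where it was, and the 55 N reaction shows it is against the stop. Next, the lever.

Request:
step_arm --plan "0 0 -0.9 0 0 0;0 0 -0.9 0 0 0;0 0 -0.9 0 0 0;0 0 -0.9 0 0 0;0 0 -0.9 0 0 0;0 0 -0.9 0 0 0"

```text
t: 21.38
position: [0.4605, -0.1623, 0.3274]
tool_rot: [0.0, 1.0, -0.026, 0.0]
wrist_force: [0.5, -0.4, -0.9]
grip_width: -0.0004
grasp_force: 0.0
```

Request:
step_arm --plan "0.41 0.94 0 0 0 0;0.41 0.94 0 0 0 0;0.41 0.94 0 0 0 0;0.41 0.94 0 0 0 0;0 0 0 0 0 0;0 0 0 0 0 0"

```text
t: 22.12
position: [0.4888, -0.239, 0.3262]
tool_rot: [-0.0, 1.0, -0.026, -0.0]
wrist_force: [0.0, 0.6, 1.1]
grip_width: 0.0003
grasp_force: 0.0
```

Run:
```python
from h import *
s=st();c=cam('wrist');save('10.png',c['img'])
```

```text
t 22.12 tip(vertical) in press mm [-88.1 -85.9 153.2] F [-0.01  0.64  1.11] rotvec deg vs down [ 0.04 -0.04 -0.12] w 0.0003
```

View pics/10.png

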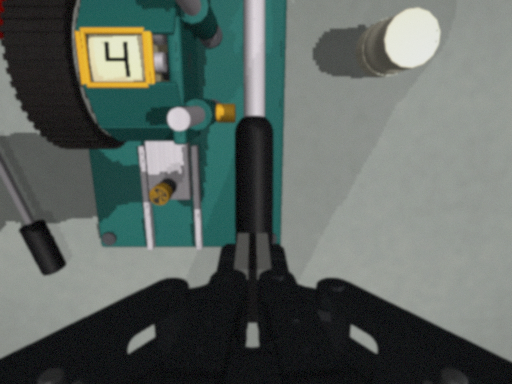

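The 4 is still in the window, the carriage is in, and the fingers (252,240) are in line with the grip. Pressing down.

Request:
step_arm --plan "0 0 0.9 0 0 0;0 0 0.5 0 0 0;0 0 0.5 0 0 0;0 0 0.5 0 0 0;0 0 0.5 0 0 0;0 0 0.4 0 0 0;0 0 0.4 0 0 0;0 0 0 0 0 0"

```text
t: 23.18
position: [0.4882, -0.2391, 0.2522]
tool_rot: [-0.0, 1.0, -0.026, -0.001]
wrist_force: [-4.3, 1.0, 8.3]
grip_width: 0.0
grasp_force: 4.1
```

Request:
step_arm --plan "0 0 0.2 0 0 0;0 0 0.2 0 0 0;0 0 0.1 0 0 0;0 0 0 0 0 0"

```text
t: 23.68
position: [0.4885, -0.2391, 0.2429]
tool_rot: [-0.0, 1.0, -0.026, -0.0]
wrist_force: [-3.7, 1.6, 10.7]
grip_width: 0.0002
grasp_force: 5.5
```

Request:
step_arm --plan "0 0 0.1 0 0 0;0 0 0.1 0 0 0;0 0 0 0 0 0"

```text
t: 24.05
position: [0.4884, -0.2391, 0.2412]
tool_rot: [0.0, 1.0, -0.026, 0.001]
wrist_force: [-12.2, 5.4, 41.3]
grip_width: 0.0002
grasp_force: 21.3
```

Request:
step_arm --plan "0 0 0.1 0 0 0;0 0 0 0 0 0;0 0 0 0 0 0"

```text
t: 24.42
position: [0.4884, -0.2391, 0.2405]
tool_rot: [0.0, 1.0, -0.026, 0.001]
wrist_force: [-15.5, 6.6, 56.9]
grip_width: 0.0004
grasp_force: 29.5
```

The lever is hard on its stop. Raising it slowly, then checking.

Request:
step_arm --plan "0 0 -0.3 0 0 0;0 0 -0.5 0 0 0;0 0 -0.5 0 0 0;0 0 -0.5 0 0 0;0 0 -0.5 0 0 0;0 0 -0.5 0 0 0;0 0 -0.5 0 0 0;0 0 -0.5 0 0 0"

```text
t: 25.42
position: [0.4884, -0.2391, 0.3128]
tool_rot: [-0.0, 1.0, -0.026, -0.001]
wrist_force: [0.0, 0.6, -0.4]
grip_width: 0.0003
grasp_force: 0.0
```

Request:
step_arm --plan "0 0 -0.9 0 0 0;0 0 -0.9 0 0 0;0 0 -0.9 0 0 0;0 0 0 0 0 0;0 0 0 0 0 0"

```text
t: 26.05
position: [0.4885, -0.2391, 0.366]
tool_rot: [-0.0, 1.0, -0.026, -0.001]
wrist_force: [0.0, 0.7, -0.7]
grip_width: 0.0003
grasp_force: 0.0
```

Run:
```python
from h import *
st();win();c=cam('wrist');P=pts(c)
d=P[...,:2]-O;cc,n=np.cos(YAW),np.sin(YAW);P[...,:2]=d@np.array([[cc,n],[-n,cc]]).T
I=c['img'];h=cv2.cvtColor(I,cv2.COLOR_RGB2HSV)
m=(h[...,0]>10)&(h[...,0]<32)&(h[...,1]>110)&(P[...,2]>.05)&(P[...,2]<.075)&(P[...,0]<-.06)&(abs(P[...,1]+.015)<.03)
print('post',m.sum(),(P[m].mean(0)*1e3).round(1),(P[m].min(0)*1e3).round(1),(P[m].max(0)*1e3).round(1))
for x in(-.09,-.08,-.06,-.04,-.032):
    g=(abs(P[...,0]-x)<.003)&(abs(P[...,1]+.085)<.012)&(P[...,2]<.15);print('grip',x,P[g][:,2].max().round(4) if g.any() else None)
```

```text
t 26.05 tip(vertical) in press mm [-88.4 -86.  193. ] F [-0.03  0.69 -0.68] rotvec deg vs down [ 0.02 -0.07 -0.13] w 0.0003
frame 109 41 64 49
++++............................................++######
+++...............................................++++##
.......+++++++++++++++++++++++.............+++........+#
.......+++............................................++
.......++.............................................++
.......+..............................................++
+....................+............++..................++
+...................+#+...........#+...................+
+...................+#+...........++...................+
+...................+#+...........++...................+
+...................+#+...........+#...................+
+....................#+...........+#....................
+....................##+..........##+...................
++...................+###++++++++###+...................
++...............................++#+...................
++................................+#+...................
++.................................#+...................
++.................................++...................
#++................................+#+..................
#++................................+#+..................
#++................................++...................
##+............................................++.......
##++..........................................+++.......
###+....................................................
###++++.............................................++++
#######+++++++++++++.+.+..++.++++.++++...........+++####
post 151 [-85.5 -18.8  58.9] [-94.1 -24.1  50. ] [-80.  -10.1  61.7]
grip -0.09 0.1271
grip -0.08 0.1245
grip -0.06 0.1214
grip -0.04 0.1174
grip -0.032 0.116
```

The 4 is centred, the carriage is home, the lever is back up, and the arm is clear of everything.

```bash
python3 -c "
from workcell import r
print(r.close_job())"
```

```text
the job is handed in; nothing more can be done
None
```

I stamped the tag with the 4 and handed the job in at about 26 s; no verdict came back. At my last check the 4 was centred in the window, the carriage was home, the lever was back up and the arm was clear.

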